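Probe inspection of a sloping bracket

ROBOT

A 6-joint arm with a two-finger parallel gripper is mounted at the origin on the work surface. World frame = base frame: x ahead of the robot, y to its left, z up, the work surface at z = 0. Lengths are in mm, angles in rad, forces in N, time in s.
With the tool pointing down it reaches from about 350 to 975 mm from the base axis. Payload 7.1 kg.
Tool frame: the origin (TCP) lies midway between the tips of the shut fingers; the grasp point (between the pads) lies 19 mm behind it; z points along the fingers, y is the line along which they close (so a half turn about z gives the same grasp; the last joint's range is limited). The gripper opens to 88 mm and grips with 3 to 60 N. Pads are 20 mm wide; open, the fingers measure 115 mm over their backs; the gripper's body (75 mm by 178 mm) begins 61 mm behind the grasp point.
Start: joints at [1.224, 0.423, 1.63, -0, 1.089, -0.019], TCP at [201.194, 591.714, 222.675] pointing down, gripper open.
Joint ranges: [-3, 3], [-0.9, 2.11], [0.09, 2.58], [-1.31, 4.45], [0.11, 2.69], [-2.54, 2.54]. Speed limits (rad/s): [2.39, 2.39, 3.01, 3.14, 3.14, 3.14].

INTERFACE

Orientations are given as a rotation vector (axis times angle).
In Python, from workcell import get_obs, get_image, camera_params, close_job gives the robot as it stands.
- The arm moves only by the shell command python3 -m creep 'ROWS' [OPENING]. ROWS is a JSON object of lists of equal length, an entry for each row: "delta_pos": the shift along the tool's x, y, z in m, a list of three; "twist": the turn, a rotation vector about the tool's x, y, z in degrees, a list of three. A call has 1 to 20 rows; each row shifts and turns the commanded pose from where the row before left it, along the tool's axes as they then stand; what a row does not reach is not made up. A row lasts 1/12 s, in which the tool goes at most 41.7 mm and 7.16 degrees, less where a joint would pass 70% of its speed; a pose out of reach is approached as far as the arm can. A call with a gripper value outside its range is refused whole. OPENING is the opening, from 0 (shut) to 1 (fully open), set as the call begins (- or left out, the last holds). The fingers move at their own pace and stop on an object; the grip force is fixed at half the most. Time passes only in rows, so rows that do not move let the fingers close. It gives the time, the measured TCP pose, the force, the opening and the grip force at its end, in the units of the state.
- get_obs(): the state, without advancing time (a new reading comes with each control period).
- get_image(name): name is "scene" or "top" or "wrist"; returns (picture, depth): 420x560x3 uint8, red, green, blue; 420x560 float32, mm along the optical axis (not along the pixel's ray), 0 where there is no reading.
- camera_params(name): a dict with "camera_matrix" (3x3 intrinsics, pixels), "k1" (the pictures are not rectified: a ray, as slopes to the right and down, at radius r is drawn at 1 + k1 r^2 times it, then the intrinsics apply), "extrinsics" (4x4, takes a point from camera to world coordinates). Camera axes: x right, y down, z forward; pixel columns grow to the right and rows downward; lengths in mm; the calibration is good to about 2 mm. A picture is of the moment at which its call begins: read the wrist's pose just before it. camera_params takes no time and is no camera call; for the wrist camera it gives the pose at the moment of the call.
- close_job(): hands the job in; it is judged then, once.
The state is a dict: "t": time; "qpos": joint angles; "qvel": joint speeds; "joint_torque": joint torques, N m; "ee_pos": TCP position; "orientation": TCP orientation; "ft_force": force on the tool from outside, world axes, zero at the start; "moment": the same for the moment, N m; "width": finger opening in mm; "grasp_force": force on a finger pad.
Only numpy, scipy, OpenCV 4.12 (cv2) and the standard library are available. Lean on these libraries where they do the work, as an engineer would, in place of code of your own. Each camera call takes 0.05 s, during which the arm holds its last target. There are 200 camera calls.

TASK

Take the orange inspection probe from its stand, zero it on the green spot of the steel reference block, then touch the red spot and after it the blue spot on the bracket's sloping face, and then, pressing all the way, draw the tip slowly along the weld seam from its yellow end to its black end. Each time hold the probe square to the surface and press gently for a moment, so that the spring tip gives a few millimetres but never bottoms out or is dragged or jabbed fast. Finally hang the probe upright in its stand again and let go; do not bump the lamp or push the tool holders or the blue bin out of place.

Things in the scene. Friction and masses are not known exactly. Their poses are not given: they have to be found in the camera images.
- probe: Loose hand probe, 140 mm long, 0.17 kg. Origin: centre of the underside of its steel flange; z up along the probe. Flange 40 mm across, z 0 to 6 mm. Above it an orange square grip 24 x 24 mm (sides along x and y) to z 60 mm, its top. Below it a black shaft 14 mm across to z -55 mm, then the spring tip, an 8 mm brass rod with a round end, to z -80 mm.
- probe_tip (a point): the very end of the brass tip, on the probe's axis, 80 mm below the flange's underside when not pressed
- plunger (a joint): how far the spring tip is pushed in, m: 0 free, 0.010 bottomed out; about 1.4 N starts it, 3 N pushes it 5 mm in; it counts as pressed from 1.2 mm
- stand: Fixed blue stand; origin on the bench under the probe's seat. Base 90 x 80 x 8 mm centred at x 10 mm. Two level prongs along x, 12 mm wide, x -26 to 30 mm, inner sides at y -12 and +12, tops at z 100 mm. The slot between is open at the top and -x; a post 48 mm wide closes it from x 24 mm. The probe hangs with its shaft in the slot, its flange on the prongs.
- stand_seat (a point): middle of the probe's seat, level with the prongs' tops; the flange's underside rests here
- ref_block: Fixed steel reference block 60 x 60 x 30 mm on a blue plate 90 x 75 x 6 mm; origin on the bench under its centre, z up
- green_spot (a point): centre of the green spot, 20 mm across, in the middle of the reference block's level top, 30 mm over the bench
- bracket: Fixed aluminium bracket; origin on the bench at the centre of its foot plate, 150 (x) x 180 (y) x 12 mm. A flat face 180 mm wide rises at 35 degrees from x -35, z 12 mm to x 60, z 78 mm, facing -x and up. Bolt heads 24 mm high on the foot at x -58, y -68 and +68 mm; a stud, 18 mm across at most, stands upright from the upper face at x 45, y 0 mm, top at z 110 mm.
- seam: dark weld seam, flush, 6 mm wide and 80 mm long, across the lower part of the sloping face. Origin at its middle, on the face; x runs up the slope, y along the seam, z square out of the face (35 degrees from vertical)
- seam_start (a point): yellow end dot (18 mm across) of the seam, at y -40 mm of the seam
- seam_end (a point): black end dot (18 mm across) of the seam, at y +40 mm of the seam
- red_spot: centre of the red spot, 20 mm across, on the upper part of the sloping face (its own z is upright; the face is square to the seam's z)
- blue_spot: centre of the blue spot, 20 mm across, likewise on the upper part of the sloping face; red and blue may be either way round
- lamp: Fixed white lamp bar, same origin and axes as the bracket: 36 x 270 x 20 mm, centred at x 65 mm, from z 235 to 255 mm, on two 14 mm posts at x 65, y -125 and +125 mm. It hangs over the rear of the sloping face.
- holder_a: loose steel tool holder standing upright, 62 mm across, 100 mm tall, origin under its centre; leave alone
- holder_b: a second tool holder like the first, nearer the robot; leave alone
- bin: loose empty blue bin 110 x 90 mm, 55 mm high, origin under its centre; leave alone
Things that resemble listed ones, but are neither listed nor needed, are in the scene too. There is more than one size of the ref_block; the job needs the middle-sized.

How it is judged:
By the outcome, as a careful person would: the job done as asked, in the order asked, and still so for the second after the job is handed in, with the robot touching nothing.
It also fails if it takes over 72 s, if anything falls off the work surface, if the arm or the gripper's body presses on something with over 40 N, if the wrist force passes 120 N, or if a joint passes its speed limit or range.

## Working session

There is one attempt and no reset: what is moved stays moved. The work goes in short steps, Python scripts to look and compute and a shell command to move; the robot and the scene stay as the last step left them, time stands still between calls to the robot, and variables do not carry over. Pictures are saved under pics/ and viewed, at most 10 in all, crops included, and the job is handed in when it is done.

```bash
mkdir -p pics; ls; cat > h.py <<'E'
import numpy as np, cv2
from workcell import get_obs,get_image,camera_params
from scipy.spatial.transform import Rotation as R
def save(n,im): cv2.imwrite(f'pics/{n}.png',im[:,:,::-1])
def ray(P,u,v):
    K=np.array(P['camera_matrix']);E=np.array(P['extrinsics'])
    d=np.array([(u-K[0,2])/K[0,0],(v-K[1,2])/K[1,1]]);s=d.copy()
    for _ in range(20): s=d/(1+P['k1']*(s@s))
    return E[:3,3],E[:3,:3]@np.array([s[0],s[1],1])
def onz(P,u,v,z):
    o,d=ray(P,u,v);return o+d*(z-o[2])/d[2]
def dep(P,D,u,v):
    o,d=ray(P,u,v);u,v=int(round(u)),int(round(v));w=D[v-2:v+3,u-2:u+3];w=w[w>0]
    return o+d*np.median(w)
def tri(A,B):
    (o1,d1),(o2,d2)=A,B
    s=np.linalg.lstsq(np.c_[d1,-d2],o2-o1,rcond=None)[0]
    p,q=o1+d1*s[0],o2+d2*s[1];return (p+q)/2,np.linalg.norm(p-q)
E
python3 - <<'E'
from h import *
import pickle
o=get_obs();print(o)
d={}
for n in('scene','top','wrist'):
    P=camera_params(n);im,D=get_image(n);d[n]=(P,im,D);save(n+'0',im)
    print(n,P['k1'],np.round(P['extrinsics'],3).tolist(),np.round(P['camera_matrix'],1).tolist())
pickle.dump(d,open('v0.pkl','wb'))
E
```

```text
pics
{'t': 0.0, 'qpos': array([ 1.22399387e+00,  4.23805558e-01,  1.63065040e+00,  4.25974259e-06,
        1.08857156e+00, -1.90417743e-02]), 'qvel': array([ 0.00136908,  0.00087277, -0.00038134,  0.00102193, -0.00262044,
        0.00040116]), 'joint_torque': array([-1.25964747e-03, -5.44629014e+01, -2.73658669e+01,  6.43077702e-02,
        2.26819416e-02, -5.83485917e-05]), 'ee_pos': array([201.02356843, 591.23616375, 221.93927083]), 'orientation': array([-5.12503611e-01, -3.09923803e+00,  2.21500672e-03]), 'ft_force': array([ 0.16345523,  0.14013428, -0.08769428]), 'moment': array([-0.03345353, -0.04683275, -0.06954529]), 'grasp_force': 0.0, 'width': 87.7383976157904}
scene -0.04861278628988439 [[-0.935, -0.302, 0.186, 339.385], [-0.355, 0.815, -0.458, 402.932], [-0.013, -0.494, -0.869, 1020.106], [0.0, 0.0, 0.0, 1.0]] [[460.6, 0.0, 277.9], [0.0, 460.6, 206.0], [0.0, 0.0, 1.0]]
top -0.06280084544778379 [[-0.02, -0.998, 0.061, 474.449], [-1.0, 0.019, -0.021, -90.442], [0.02, -0.061, -0.998, 1103.633], [0.0, 0.0, 0.0, 1.0]] [[384.9, 0.0, 275.0], [0.0, 384.9, 205.4], [0.0, 0.0, 1.0]]
wrist -0.06407861435806261 [[0.322, 0.905, 0.279, 124.53], [0.947, -0.307, -0.096, 618.301], [-0.001, 0.295, -0.955, 384.748], [0.0, 0.0, 0.0, 1.0]] [[321.0, 0.0, 285.5], [0.0, 321.0, 210.9], [0.0, 0.0, 1.0]]
```

View pics/scene0.png

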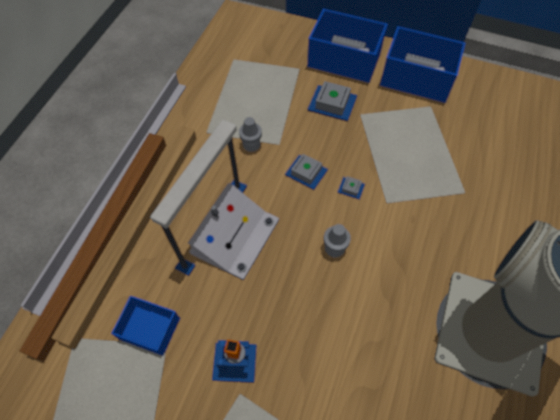

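View pics/top0.png

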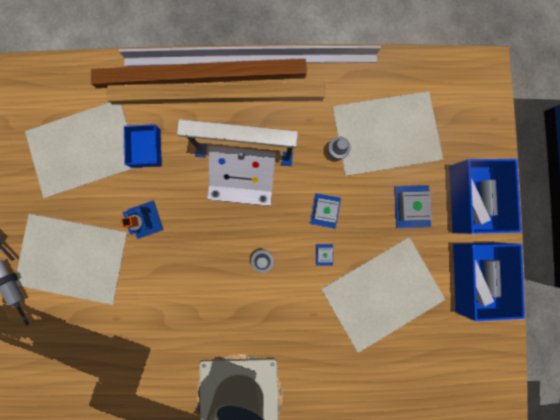

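The scene view shows the probe's orange top at (235,348) in the stand at (235,360), and the bracket face at (235,230) with red (230,208), blue (210,240), yellow (245,219) and black (228,246). There are three blocks: large (333,97), middle (306,170) and small (351,187). In the top view the probe is at (131,222) and the middle block at (327,211).

Candidates for ref_block in the top view are (415,206) large, (327,211) middle and (325,255) small, so I pick (327,211). The only orange-gripped probe stands at (131,222). The dark tool at (8,285) lies apart and is not orange-gripped.

```bash
cat > m.py <<'E'
from h import *
import pickle
d=pickle.load(open('v0.pkl','rb'))
def blobs(im,f,amin=8):
    h=cv2.cvtColor(im,cv2.COLOR_RGB2HSV).astype(int);m=f(h[...,0],h[...,1],h[...,2]).astype(np.uint8)
    n,l,s,c=cv2.connectedComponentsWithStats(m);return [(np.round(c[i],1),s[i,4]) for i in range(1,n) if s[i,4]>=amin],l
C=dict(orange=lambda h,s,v:(h>3)&(h<14)&(s>200)&(v>120),red=lambda h,s,v:((h<3)|(h>174))&(s>170)&(v>90),
 yellow=lambda h,s,v:(h>20)&(h<33)&(s>170)&(v>120),green=lambda h,s,v:(h>45)&(h<80)&(s>110)&(v>60),
 blue=lambda h,s,v:(h>105)&(h<125)&(s>150)&(v>60), black=lambda h,s,v:(v<45))
if __name__=='__main__':
  for n in('top','scene'):
    P,im,D=d[n]
    for c,f in C.items():
        for (p,a) in blobs(im,f)[0]:
            if a>6000: continue
            if c=='black' and not(150<p[0]<300 and 130<p[1]<270): continue
            print(n,c,p,a,np.round(dep(P,D,*p)))
E
python3 m.py
python3 - <<'E'
from m import *
P,im,D=d['top'];a=cv2.resize(im[120:270,90:350],None,fx=3,fy=3,interpolation=cv2.INTER_CUBIC);save('c0',a)
E
```

```text
top orange [129.  222.6] 34 [497. 249. 160.]
top red [255.  164.2] 21 [652. -60.  58.]
top yellow [254.4 179.4] 16 [614. -57.  32.]
top green [417.2 205.4] 58 [ 532. -513.   41.]
top green [326.5 209.8] 28 [ 525. -257.   32.]
top green [325.  254.8] 10 [ 399. -251.   20.]
top blue [141.9 145.6] 1429 [722. 268.   5.]
top blue [284.3 154.2] 11 [ 688. -143.    8.]
top blue [198.9 154.6] 13 [692. 102.   8.]
top blue [286.9 160.9] 56 [ 669. -150.    9.]
top blue [221.4 161. ] 25 [663.  32.  58.]
top blue [488.8 197.4] 3435 [ 550. -721.   47.]
top blue [409.5 208.2] 344 [ 524. -490.   40.]
top blue [322.9 211.6] 206 [ 520. -247.   30.]
top blue [145.9 219.3] 632 [509. 255.   9.]
top blue [489.  280.6] 4078 [ 315. -714.   40.]
top blue [323.6 245.6] 32 [ 424. -250.    4.]
top blue [323.5 263.4] 30 [ 373. -248.    7.]
top black [196.1 144.6] 65 [704.  96.  85.]
top black [287.9 153.6] 38 [ 673. -149.   93.]
top black [226.4 176.4] 13 [624.  21.  33.]
scene orange [236.8 346.2] 9 [489. 253. 159.]
scene red [230.2 207.8] 19 [651. -61.  56.]
scene yellow [244.5 219. ] 16 [614. -56.  32.]
scene 
[... 161 characters left out ...]
1.7] 1760 [ -136. -2032.  -586.]
scene blue [345.5  43.3] 3841 [ 557. -719.   46.]
scene blue [422.1  62.6] 4044 [ 319. -718.   46.]
scene blue [334.6 106.8] 296 [ 514. -471.   35.]
scene blue [310.  177.7] 155 [ 504. -227.   27.]
scene blue [241.6 186.9] 28 [ 664. -151.    9.]
scene blue [359.4 191.5] 30 [ 375. -245.    5.]
scene blue [340.5 189.3] 12 [ 422. -235.    4.]
scene blue [209.5 238.6] 28 [663.  32.  57.]
scene blue [189.4 268.6] 42 [691. 101.   9.]
scene blue [146.  325.2] 2361 [725. 256.   3.]
scene blue [235.1 363.3] 826 [489. 275. 102.]
scene black [233.3 163.4] 132 [ 673. -143.  120.]
scene black [176.1 249. ] 187 [701. 102. 114.]
scene black [228.3 245.3] 15 [623.  22.  31.]
```

View pics/c0.png

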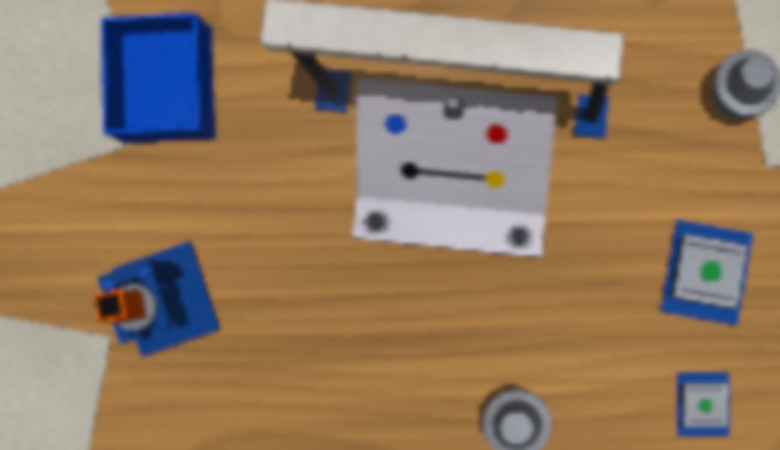

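```bash
cat > plan.py <<'E'
from h import *
def pose(n=1):
    o=get_obs();return np.array(o['ee_pos']),R.from_rotvec(o['orientation'])
def plan(p1,R1,N,p0=None,R0=None):
    if p0 is None:p0,R0=pose()
    w=(R0.inv()*R1).as_rotvec()/N;t=R0.inv().apply(np.array(p1)-p0)
    S=sum(R.from_rotvec(w*k).as_matrix() for k in range(N));d=np.linalg.solve(S,t)
    print('N',N,'d_m',np.round(d/1000,4).tolist(),'|d|mm',round(np.linalg.norm(d),1),'tw',np.round(np.degrees(w),2).tolist(),round(np.degrees(np.linalg.norm(w)),2))
def tool(ydeg,zdir=(0,0,-1)):
    z=np.array(zdir,float);z/=np.linalg.norm(z);a=np.radians(ydeg);y=np.array([np.cos(a),np.sin(a),0]);y-=z*(y@z);y/=np.linalg.norm(y)
    return R.from_matrix(np.c_[np.cross(y,z),y,z])
E
python3 - <<'E'
from plan import *
plan([495,252,262],tool(108),14)
E
```

```text
N 14 d_m [-0.0221, -0.024, -0.0028] |d|mm 32.7 tw [-0.0, -0.0, -2.63] 2.63
```

```bash
python3 -m creep '{"delta_pos":[[-0.0221,-0.024,-0.0028],[-0.0221,-0.024,-0.0028],[-0.0221,-0.024,-0.0028],[-0.0221,-0.024,-0.0028],[-0.0221,-0.024,-0.0028],[-0.0221,-0.024,-0.0028],[-0.0221,-0.024,-0.0028],[-0.0221,-0.024,-0.0028],[-0.0221,-0.024,-0.0028],[-0.0221,-0.024,-0.0028],[-0.0221,-0.024,-0.0028],[-0.0221,-0.024,-0.0028],[-0.0221,-0.024,-0.0028],[-0.0221,-0.024,-0.0028],[0,0,0],[0,0,0]],"twist":[[0,0,-2.63],[0,0,-2.63],[0,0,-2.63],[0,0,-2.63],[0,0,-2.63],[0,0,-2.63],[0,0,-2.63],[0,0,-2.63],[0,0,-2.63],[0,0,-2.63],[0,0,-2.63],[0,0,-2.63],[0,0,-2.63],[0,0,-2.63],[0,0,0],[0,0,0]]}' 
python3 - <<'E'
from h import *
import pickle
o=get_obs();print(o['qpos'],o['ee_pos'],o['orientation'],o['qvel'])
P=camera_params('wrist');im,D=get_image('wrist');save('w1',im);pickle.dump((P,im,D,o),open('w1.pkl','wb'))
E
```

```text
t: 1.48
ee_pos: [496.4, 251.7, 261.6]
orientation: [0.487, -3.103, -0.0]
ft_force: [-0.1, -0.1, -0.6]
width: 87.8
grasp_force: 0.0
[ 4.47762009e-01  2.78528824e-01  1.74679836e+00  1.76673299e-04
  1.11652046e+00 -1.43470562e+00] [496.3591885  251.65619451 261.63257326] [ 4.87427706e-01 -3.10325591e+00 -1.23519282e-04] [ 0.03994932 -0.01049244  0.03234201  0.00801154  0.00285363  0.02057665]
```

View pics/w1.png

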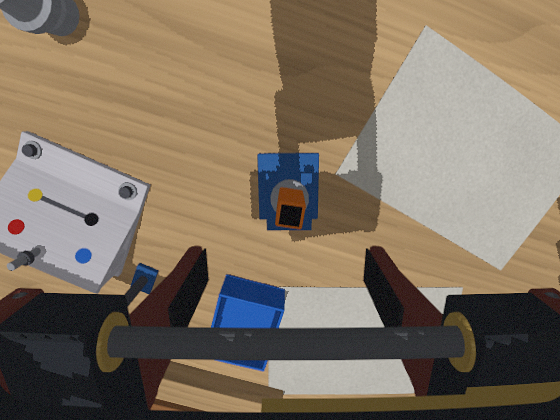

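```bash
python3 - <<'E'
from m import *
P,im,D,o=pickle.load(open('w1.pkl','rb'))
save('c1',cv2.resize(im[140:245,230:350],None,fx=6,fy=5.7 and 6,interpolation=cv2.INTER_CUBIC)[:600])
h=cv2.cvtColor(im,cv2.COLOR_RGB2HSV).astype(int);H,S,V=h[...,0],h[...,1],h[...,2]
m=((H<16)&(S>190)&(V>60)).astype(np.uint8);m[:,:240]=0;m[:,340:]=0;m[245:]=0;m[:160]=0
K=[(u,v) for v in range(180,240) for u in range(265,320) if D[v,u]>0]
pts=np.array([np.r_[u,v,(lambda od:od[0]+od[1]*D[v,u])(ray(P,u,v))] for u,v in K])
t=pts[pts[:,4]>155];print(len(t),t[:,2:].mean(0),t[:,2:].min(0),t[:,2:].max(0))
r=cv2.minAreaRect(t[:,2:4].astype(np.float32));print(r)
tt=t[(t[:,4]<164)];r2=cv2.minAreaRect(tt[:,:2].astype(np.float32));bp=cv2.boxPoints(r2);print(bp);print([np.round(onz(P,*b,160),1) for b in bp])
# flange & stand heights along points
for z0,z1 in((98,103),(103,110),(5,11)):
    K=[]
    for v in range(145,240):
        for u in range(245,335):
            if D[v,u]>0:
                oo,dd=ray(P,u,v);q=oo+dd*D[v,u]
                if z0<q[2]<z1:K.append(q)
    K=np.array(K);print(z0,len(K),cv2.minAreaRect(K[:,:2].astype(np.float32)),K[:,2].mean())
np.save('stand.npy',pts)
E
```

```text
749 [497.82025355 256.71772493 160.8078085 ] [485.30865164 243.7867184  155.53669081] [512.08021278 270.00562333 163.09074604]
((498.7756652832031, 257.0661926269531), (24.1367130279541, 24.02525520324707), 9.566441535949707)
[[274.05405 224.67569]
 [278.59457 197.43243]
 [305.8378  201.97296]
 [301.29727 229.21622]]
[array([512.1, 246.9, 160. ]), array([487.5, 243.2, 160. ]), array([484.1, 266.6, 160. ]), array([508.8, 270.9, 160. ])]
98 964 ((503.8608703613281, 257.8354797363281), (62.565940856933594, 47.94962692260742), 18.77046775817871) 100.5936051974282
103 432 ((494.8140563964844, 255.509765625), (30.809860229492188, 39.15884780883789), 21.221059799194336) 106.48977552599808
5 1924 ((508.9008483886719, 259.6304016113281), (88.54344940185547, 80.08348083496094), 18.30628204345703) 8.597006394399143
```

View pics/c1.png

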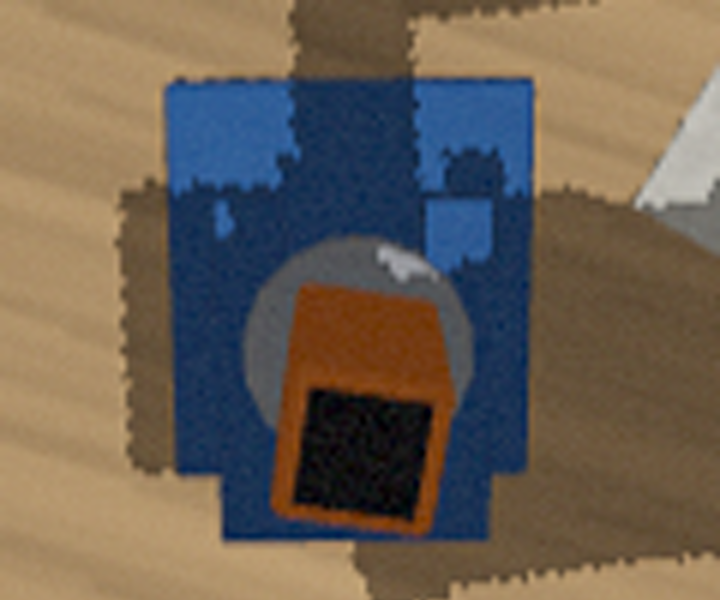

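The crop shows the stand square in view, with the black-capped grip centred at (291,215) in the full image and turned about 9° relative to the stand. Its heights check out: grip top 160.8, prongs 100.6, base 8.6. The slot opens toward the robot, the stand's yaw is about 18.5° and the seat is at about (499,256.4). The grip's yaw is about 9°.

```bash
python3 - <<'E'
from plan import *
plan([498.6,256.8,245],tool(99),3)
plan([498.6,256.8,114],tool(99),5,np.array([498.6,256.8,245]),tool(99))
E
```

```text
N 3 d_m [-0.0015, 0.0012, 0.0055] |d|mm 5.8 tw [0.0, -0.02, 2.97] 2.97
N 5 d_m [0.0, 0.0, 0.0262] |d|mm 26.2 tw [0.0, 0.0, 0.0] 0.0
```

```bash
python3 -m creep '{"delta_pos":[[-0.0015,0.0012,0.0055],[-0.0015,0.0012,0.0055],[-0.0015,0.0012,0.0055],[0,0,0.0262],[0,0,0.0262],[0,0,0.0262],[0,0,0.0262],[0,0,0.0262],[0,0,0],[0,0,0]],"twist":[[0,0,2.97],[0,0,2.97],[0,0,2.97],[0,0,0],[0,0,0],[0,0,0],[0,0,0],[0,0,0],[0,0,0],[0,0,0]]}' 
python3 -m creep '{"delta_pos":[[0,0,0],[0,0,0],[0,0,0],[0,0,0],[0,0,0],[0,0,0],[0,0,0],[0,0,0]],"twist":[[0,0,0],[0,0,0],[0,0,0],[0,0,0],[0,0,0],[0,0,0],[0,0,0],[0,0,0]]}' 0
```

```text
t: 2.37
ee_pos: [496.9, 257.6, 113.5]
orientation: [0.251, -3.128, 0.002]
ft_force: [0.3, -0.9, 0.5]
width: 87.7
grasp_force: 0.0
t: 3.03
ee_pos: [499.0, 257.2, 114.5]
orientation: [-0.25, 3.131, 0.0]
ft_force: [-0.1, 0.4, -0.2]
width: 37.9
grasp_force: 0.0
```

```bash
python3 -m creep '{"delta_pos":[[0,0,0],[0,0,0],[0,0,0],[0,0,0]],"twist":[[0,0,0],[0,0,0],[0,0,0],[0,0,0]]}'; python3 -c "
from h import *
o=get_obs();print(o['ee_pos'],R.from_rotvec(o['orientation']).as_matrix().round(4).tolist(),o['ft_force'])"
```

```text
t: 3.37
ee_pos: [498.9, 257.2, 114.3]
orientation: [0.25, -3.131, 0.0]
ft_force: [0.6, 0.3, 0.0]
width: 23.9
grasp_force: 30.0
[498.86068468 257.17087756 114.32443292] [[-0.9873, -0.1587, -0.0001], [-0.1587, 0.9873, -0.0002], [0.0001, -0.0002, -1.0]] [0.63195051 0.30825988 0.01777296]
```

```bash
python3 -m creep '{"delta_pos":[[0,0,-0.01],[0,0,-0.03],[0,0,-0.04],[0,0,-0.03],[0,0,0],[0,0,0]],"twist":[[0,0,0],[0,0,0],[0,0,0],[0,0,0],[0,0,0],[0,0,0]]}'; python3 - <<'E'
from plan import *
import pickle
p,r=pose();print(p)
P=camera_params('wrist');im,D=get_image('wrist');save('w2',im);pickle.dump((P,im,D,get_obs()),open('w2.pkl','wb'))
plan([524.5,-256.5,215],tool(83),15)
E
```

```text
t: 3.87
ee_pos: [499.8, 257.7, 226.5]
orientation: [-0.25, 3.128, 0.002]
ft_force: [-0.3, -0.0, -3.0]
width: 23.8
grasp_force: 30.0
[499.75884405 257.74071841 226.49506269]
N 15 d_m [-0.0008, -0.0344, 0.0006] |d|mm 34.4 tw [0.0, 0.0, 1.08] 1.08
```

View pics/w2.png

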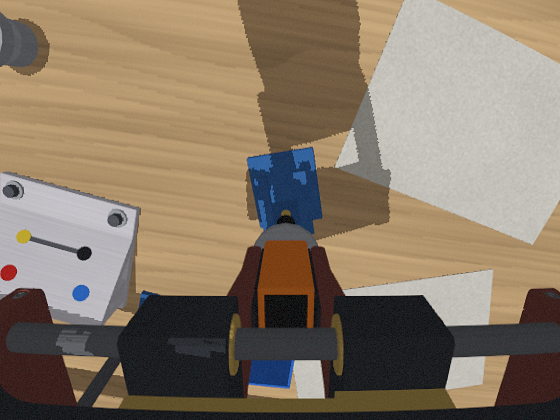

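The picture shows the orange grip held between the pads at (286,270). The brass tip is visible at (286,214), and the stand is empty at (285,190).

```bash
python3 -m creep '{"delta_pos":[[-0.0008,-0.0344,0.0006],[-0.0008,-0.0344,0.0006],[-0.0008,-0.0344,0.0006],[-0.0008,-0.0344,0.0006],[-0.0008,-0.0344,0.0006],[-0.0008,-0.0344,0.0006],[-0.0008,-0.0344,0.0006],[-0.0008,-0.0344,0.0006],[-0.0008,-0.0344,0.0006],[-0.0008,-0.0344,0.0006],[-0.0008,-0.0344,0.0006],[-0.0008,-0.0344,0.0006],[-0.0008,-0.0344,0.0006],[-0.0008,-0.0344,0.0006],[-0.0008,-0.0344,0.0006],[0,0,0],[0,0,0],[0,0,0]],"twist":[[0,0,1.08],[0,0,1.08],[0,0,1.08],[0,0,1.08],[0,0,1.08],[0,0,1.08],[0,0,1.08],[0,0,1.08],[0,0,1.08],[0,0,1.08],[0,0,1.08],[0,0,1.08],[0,0,1.08],[0,0,1.08],[0,0,1.08],[0,0,0],[0,0,0],[0,0,0]]}'; python3 - <<'E'
from plan import *
from m import blobs,C
import pickle
p,r=pose();o=get_obs();print(p,r.as_matrix().round(3).tolist(),o['qpos'].round(2))
P=camera_params('wrist');im,D=get_image('wrist');pickle.dump((P,im,D,o),open('w3.pkl','wb'))
for q,a in blobs(im,C['green'],15)[0]: print('green',q,a,onz(P,*q,30).round(1),dep(P,D,*q).round(1))
save('c3',cv2.resize(im[150:300,180:400],None,fx=3.6,fy=3.6))
E={k:v for k,v in P.items()};T=np.linalg.inv(P['extrinsics']);K=np.array(P['camera_matrix'])
c=T@np.r_[p+r.apply([0,0,94.3]),1];s=c[:2]/c[2];s*=1+P['k1']*(s@s);print('tip pred px',s*K[0,0]+K[:2,2])
E
```

```text
t: 5.42
ee_pos: [523.7, -255.8, 213.6]
orientation: [-0.194, -3.132, -0.003]
ft_force: [-0.1, 0.3, -2.1]
width: 23.7
grasp_force: 30.0
[ 523.71874585 -255.75090024  213.55430565] [[-0.992, 0.124, -0.003], [0.124, 0.992, 0.002], [0.003, 0.002, -1.0]] [-0.47  0.37  1.73  0.    1.04 -1.92]
green [275.5  69.6] 120 [ 400.2 -249.4   30. ] [ 399.1 -249.5   21.1]
green [284.  189.8] 235 [ 524.6 -256.4   30. ] [ 524.2 -256.3   31.4]
green [ 63.5 225.8] 377 [ 534.7 -520.6   30. ] [ 531.6 -510.9   42.1]
tip pred px [284.52540874 212.7026072 ]
```

View pics/c3.png

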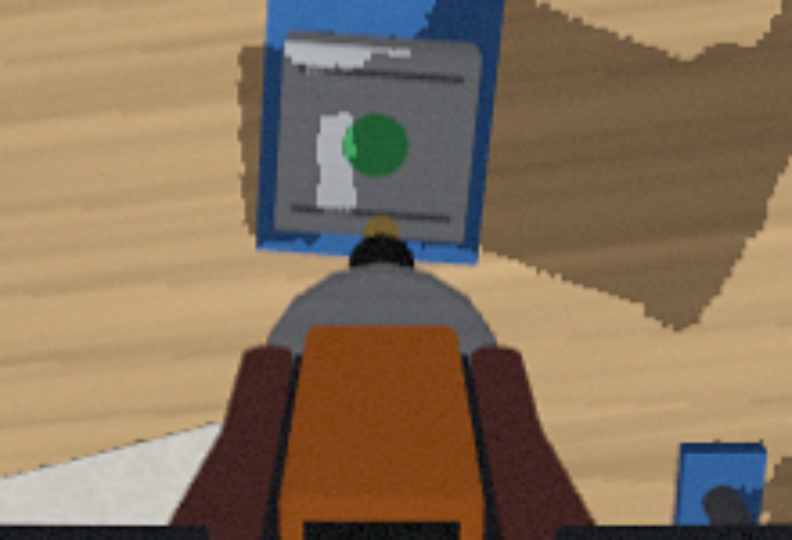

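The crop shows the brass tip at full-image (286,211), where I predicted it (284.5,212.7). The green spot is at (284,190), and the middle-sized block measures 31 mm high.

```bash
python3 -m creep '{"delta_pos":[[-0.0009,-0.0005,0.02],[0,0,0.025],[0,0,0.025],[0,0,0.012],[0,0,0],[0,0,0]],"twist":[[0,0,0],[0,0,0],[0,0,0],[0,0,0],[0,0,0],[0,0,0]]}'; python3 -c "
from h import *
o=get_obs();print(o['ee_pos'],R.from_rotvec(o['orientation']).as_matrix().round(4).tolist(),o['ft_force'])"
```

```text
t: 5.97
ee_pos: [525.7, -256.1, 133.1]
orientation: [-0.192, -3.134, -0.001]
ft_force: [0.2, -0.6, -2.0]
width: 23.6
grasp_force: 30.0
[ 525.68336338 -256.12941861  133.13107915] [[-0.9925, 0.1219, -0.0014], [0.1219, 0.9925, 0.0008], [0.0015, 0.0006, -1.0]] [ 0.23977505 -0.55925006 -2.00459145]
```

```bash
python3 -m creep '{"delta_pos":[[0.0005,0,0.0013],[0.0005,0,0.0013],[0,0,0.0013],[0,0,0.0013],[0,0,0.0013],[0,0,0.0013],[0,0,0.0006],[0,0,0.0006],[0,0,0.0006],[0,0,0.0006],[0,0,0.0006],[0,0,0.0006],[0,0,0.0006],[0,0,0.0006],[0,0,0],[0,0,0],[0,0,0]],"twist":[[0,0,0],[0,0,0],[0,0,0],[0,0,0],[0,0,0],[0,0,0],[0,0,0],[0,0,0],[0,0,0],[0,0,0],[0,0,0],[0,0,0],[0,0,0],[0,0,0],[0,0,0],[0,0,0],[0,0,0]]}'
```

```text
t: 7.38
ee_pos: [524.8, -257.0, 120.8]
orientation: [0.194, 3.136, -0.0]
ft_force: [-1.0, -0.0, 1.3]
width: 24.0
grasp_force: 30.0
```

```bash
for i in 1 2 3; do python3 -m creep '{"delta_pos":[[0,0,0],[0,0,0]],"twist":[[0,0,0],[0,0,0]]}' | egrep 'ee_pos|ft_f'; done
```

```text
ee_pos: [524.8, -257.0, 120.8]
ft_force: [-0.6, -0.3, 1.1]
ee_pos: [524.8, -257.0, 120.8]
ft_force: [0.3, 0.2, 0.6]
ee_pos: [524.8, -257.0, 120.8]
ft_force: [-0.3, 0.5, 0.1]
```

```bash
python3 - <<'E'
from plan import *
import pickle
d=pickle.load(open('v0.pkl','rb'));A=[]
for n,q in(('top',[(221.4,161),(255,164.2),(254.4,179.4),(226.4,176.4)]),('scene',[(230.2,207.8),(244.5,219),(228.3,245.3),(209.5,238.6)])):
    P,im,D=d[n];m=np.zeros(D.shape,np.uint8);cv2.fillConvexPoly(m,np.array(q).round().astype(int),1)
    X=np.array([(lambda o:o[0]+o[1]*D[v,u])(ray(P,u,v)) for v,u in zip(*np.nonzero(m)) if D[v,u]>0])
    c=X.mean(0);w=np.linalg.svd(X-c)[2][2];w*=np.sign(w[2]);print(n,len(X),c.round(1),w.round(3),'tilt',np.degrees(np.arccos(w[2])).round(1),'yaw',np.degrees(np.arctan2(-w[1],-w[0])).round(1))
    A.append((c,w))
T=d['top'];S=d['scene']
for nm,a,b in(('red',(255,164.2),(230.2,207.8)),('blue',(221.4,161),(209.5,238.6)),('yel',(254.4,179.4),(244.5,219)),('blk',(226.4,176.4),(228.3,245.3)),('green',(326.5,209.8),(306.5,165.8))):
    p,e=tri(ray(T[0],*a),ray(S[0],*b));print(nm,p.round(1),e.round(1))
n=np.array([-.5693,.0699,.8192]);R1=tool(83,-n)
for nm,s in(('red',[651.5,-60.5,57]),('blue',[663,32,57]),('yel',[614,-56.5,32]),('blk',[623.5,21.5,32])):
    print(nm,[ (np.array(s)+n*(94.3+h)).round(1).tolist() for h in(40,0)])
p=np.array([524.8,-257,240])
plan(np.array([651.5,-60.5,57])+n*(94.3+45),R1,12,p,pose()[1])
E
```

```text
top 504 [639.8 -15.2  45.3] [-0.573  0.065  0.817] tilt 35.2 yaw -6.4
scene 649 [639.  -14.7  44.2] [-0.571  0.07   0.818] tilt 35.1 yaw -7.0
red [651.9 -60.   56.8] 1.4
blue [663.   32.1  57.5] 0.1
yel [614.3 -56.6  29.9] 0.4
blk [623.7  21.7  29.3] 0.8
green [ 524.4 -257.3   29.7] 0.9
red [[575.0, -51.1, 167.0], [597.8, -53.9, 134.3]]
blue [[586.5, 41.4, 167.0], [609.3, 38.6, 134.3]]
yel [[537.5, -47.1, 142.0], [560.3, -49.9, 109.3]]
blk [[547.0, 30.9, 142.0], [569.8, 28.1, 109.3]]
N 12 d_m [-0.0002, 0.0175, 0.0061] |d|mm 18.6 tw [-0.0, -2.92, -0.01] 2.92
```

```bash
python3 -m creep '{"delta_pos":[[0,0,-0.001],[0,0,-0.0015],[0,0,-0.0015],[0,0,-0.0015],[0,0,-0.0015],[0,0,-0.008],[0,0,-0.025],[0,0,-0.035],[0,0,-0.035],[0,0,-0.01]],"twist":[[0,0,0],[0,0,0],[0,0,0],[0,0,0],[0,0,0],[0,0,0],[0,0,0],[0,0,0],[0,0,0],[0,0,0]]}'
```

```text
t: 8.72
ee_pos: [527.1, -258.2, 246.5]
orientation: [0.193, 3.128, -0.005]
ft_force: [0.6, 0.3, -1.4]
width: 23.9
grasp_force: 30.0
```

```bash
python3 - <<'E'
from plan import *
n=np.array([-.5693,.0699,.8192])
plan(np.array([651.8,-60.2,57])+n*(94.3+35),tool(83,-n),12)
E
```

```text
N 12 d_m [-0.0001, 0.0177, 0.0074] |d|mm 19.1 tw [-0.01, -2.88, -0.0] 2.88
```

```bash
python3 -m creep '{"delta_pos":[[-0.0001,0.0177,0.0074],[-0.0001,0.0177,0.0074],[-0.0001,0.0177,0.0074],[-0.0001,0.0177,0.0074],[-0.0001,0.0177,0.0074],[-0.0001,0.0177,0.0074],[-0.0001,0.0177,0.0074],[-0.0001,0.0177,0.0074],[-0.0001,0.0177,0.0074],[-0.0001,0.0177,0.0074],[-0.0001,0.0177,0.0074],[-0.0001,0.0177,0.0074],[0,0,0],[0,0,0],[0,0,0]],"twist":[[0,-2.88,0],[0,-2.88,0],[0,-2.88,0],[0,-2.88,0],[0,-2.88,0],[0,-2.88,0],[0,-2.88,0],[0,-2.88,0],[0,-2.88,0],[0,-2.88,0],[0,-2.88,0],[0,-2.88,0],[0,0,0],[0,0,0],[0,0,0]]}'; cat > w.py <<'E'
from plan import *
from m import blobs,C
import sys
n=np.array([-.5693,.0699,.8192])
def look():
    p,r=pose();o=get_obs();print(p.round(1),'q',o['qpos'].round(2),'f',o['ft_force'].round(1),'ang err',np.degrees((r.inv()*tool(83,-n)).as_rotvec()).round(2))
    tip=p+r.apply([0,0,94.3]);print('tip',tip.round(1))
    P=camera_params('wrist');im,D=get_image('wrist')
    for c in('red','blue','yellow','black'):
        for q,a in blobs(im,C[c],60)[0]:
            if a>3000:continue
            X=dep(P,D,*q)
            if 590<X[0]<690 and -80<X[1]<50 and 20<X[2]<75: print(c,q,a,X.round(1),'above face',(X-tip).round(1))
    T=np.linalg.inv(P['extrinsics']);K=np.array(P['camera_matrix'])
    c=T@np.r_[tip,1];s=c[:2]/c[2];s*=1+P['k1']*(s@s);print('tip px',(s*K[0,0]+K[:2,2]).round(1))
    return p,r,P,im,D
E
python3 - <<'E'
from w import *
p,r,P,im,D=look();save('w4',im)
E
```

```text
t: 9.97
ee_pos: [575.0, -56.6, 166.5]
orientation: [0.16, 2.569, -0.052]
ft_force: [-0.5, -1.0, -2.5]
width: 24.0
grasp_force: 30.0
[575.  -56.6 166.5] q [-0.11  0.29  2.16 -0.08  0.12 -1.48] f [-0.5 -1.  -2.5] ang err [-0.29 -2.43 -0.02]
tip [625.4 -63.3  87. ]
red [293.2 206.3] 258 [651.4 -58.4  58.3] above face [ 26.    4.9 -28.8]
blue [389. 207.] 293 [662.9  33.   58.8] above face [ 37.5  96.3 -28.2]
yellow [291.1 158.3] 269 [613.7 -56.   32.6] above face [-11.7   7.3 -54.4]
black [377.5 158.2] 254 [623.1  23.3  32.4] above face [ -2.3  86.5 -54.6]
tip px [284.5 212.4]
```

View pics/w4.png

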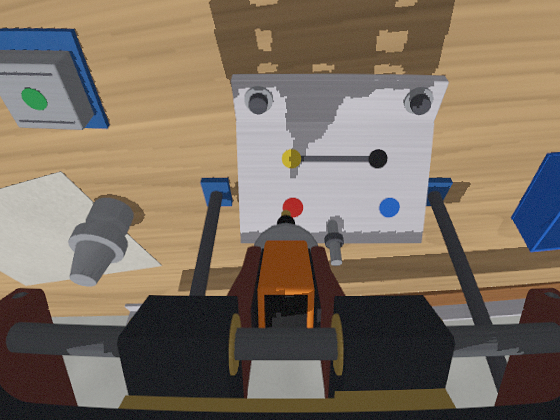

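The picture shows red at (293,206), blue at (389,207), yellow at (291,158), black at (377,158), the stud at (335,240) and the tip near (286,213). However q5 sits at its lower limit (0.12), which leaves the tilt 2.4° short. I'll fit the arm's kinematics to see which poses allow a square contact.

```bash
cat > kin.py <<'E'
from plan import *
import pickle
from scipy.optimize import least_squares
def fk(q,a):
    Rz=lambda t:R.from_euler('z',t);Ry=lambda t:R.from_euler('y',t)
    x=R.identity()*Rz(q[0]);p=np.array([0,0,a[1]])+x.apply([a[0],0,0])
    x=x*Ry(q[1]);p=p+x.apply([0,0,a[2]]);x=x*Ry(q[2]);p=p+x.apply([a[3],0,a[4]])
    x=x*Rz(q[3]*a[7])*Ry(q[4]);p=p+x.apply([a[6],0,a[5]]);x=x*Rz(q[5]);return p,x
if __name__=='__main__':
    ob=[pickle.load(open(f'w{i}.pkl','rb'))[3] for i in(1,2,3)]+[get_obs()]
    dat=[(o['qpos'],np.array(o['ee_pos']),R.from_rotvec(o['orientation'])) for o in ob]
    dat.append((np.array([1.224,.423,1.63,0,1.089,-.019]),np.array([201.194,591.714,222.675]),None))
    best=None
    for s in(1,-1):
        f=lambda a:np.concatenate([fk(q,np.r_[a,s])[0]-p for q,p,_ in dat]+[0.01*(a-x0)])
        x0=np.array([0,300,400,0,400,250,0.]);r=least_squares(f,x0);print(s,r.cost,r.x.round(1))
        if best is None or r.cost<best[0]:best=(r.cost,np.r_[r.x,s])
    a=best[1];np.save('a.npy',a)
    q,p,r=dat[3];print('tool in model frame',(fk(q,a)[1].inv()*r).as_matrix().round(2).tolist())
    for q,p,_ in dat:print((fk(q,a)[0]-p).round(1))
E
python3 kin.py
```

```text
1 326.1270369575618 [-120.5  261.3  545.6   -1.8  517.4  296.2  -60.2]
-1 299.48221126258716 [ 61.5 329.8 570.4 113.1 464.7 312.3  29.2]
tool in model frame [[0.16, -0.99, 0.02], [0.99, 0.16, -0.0], [0.0, 0.02, 1.0]]
[  5.6 -10.6  -1.3]
[  4.5 -11.1   1.1]
[ -6.1 -10.5   1.3]
[-0.2 -3.4 -0.4]
[11.4 -3.4 -0.7]
```

```bash
sed -i 's/x.apply(\[a\[0\],0,0\])/x.apply([a[0],a[8],0])/; s/np.r_\[a,s\]/np.r_[a[:7],s,a[7]]/; s/250,0\.\]/250,0.,12.]/; s/np.r_\[r.x,s\]/np.r_[r.x[:7],s,r.x[7]]/' kin.py; python3 kin.py; cat > ik.py <<'E'
from kin import *
a=np.load('a.npy');n=np.array([-.5693,.0699,.8192])
qn=np.array(get_obs()['qpos']);Z=(fk(qn,a)[1].inv()*pose()[1])
Z=R.from_euler('z',np.round(Z.as_euler('zyx')[0]/(np.pi/2))*np.pi/2)
def ik(p,Rt,q0):
    f=lambda q:np.r_[(fk(q,a)[0]-p)/300,((fk(q,a)[1]*Z).inv()*Rt).as_rotvec()]
    s=least_squares(f,q0);return s.x,np.abs(s.fun).max()
if __name__=='__main__':
  S=dict(red=[651.6,-59.8,57.3],blue=[663,32.3,57.5],yel=[614,-56.3,31.3],blk=[623.4,22,31.3])
  for nm,s in S.items():
    for h in(40,0):
        print(nm,h,end=' ')
        for q0 in([0,.3,2.1,0,.3,-1.5],[0,.3,2.1,1.2,.3,-2.5],[0,.3,2.1,-1.2,.3,-.5],[0,.3,2.1,3.1,.3,1.5]):
            q,e=ik(np.array(s)+n*(94.3+h),tool(83,-n),q0);print(q.round(2).tolist() if e<1e-4 else ('x',q.round(2).tolist(),e.round(3)),end=' ')
        print()
E
python3 ik.py
```

```text
1 2.162227038963132 [ 1.600e+00  3.078e+02  5.624e+02  7.560e+01  4.822e+02  3.073e+02
 -1.000e-01  1.190e+01]
-1 11.565493942611713 [-53.6 286.  554.6  40.2 497.8 301.9 -27.4  11.2]
tool in model frame [[-0.0, -1.0, -0.0], [1.0, -0.0, 0.0], [-0.0, -0.0, 1.0]]
[-0.  -0.  -0.1]
[0.1 0.1 0. ]
[ 0.1 -0.1  0. ]
[-0.  0. -0.]
[-0.1 -0.2  0. ]
red 40 [-0.1, 0.29, 2.19, -0.23, 0.05, -1.33] [-0.1, 0.29, 2.19, -0.23, 0.05, -1.33] [-0.1, 0.29, 2.19, -0.23, 0.05, -1.33] [-0.1, 0.29, 2.19, 2.92, -0.05, 1.81] 
red 0 [-0.1, 0.39, 2.15, 0.65, -0.02, -2.2] [-0.1, 0.39, 2.15, 0.65, -0.02, -2.2] [-0.1, 0.39, 2.15, -2.49, 0.02, 0.94] [-0.1, 0.39, 2.15, 0.65, -0.02, 4.08] 
blue 40 [0.12, 0.31, 2.16, -1.07, 0.16, -0.31] [0.12, 0.31, 2.16, 2.08, -0.16, -3.45] [0.12, 0.31, 2.16, -1.07, 0.16, -0.31] [0.12, 0.31, 2.16, 2.08, -0.16, 2.83] 
blue 0 [0.11, 0.41, 2.12, -1.47, 0.13, 0.09] [0.11, 0.41, 2.12, 1.67, -0.13, -3.05] [0.11, 0.41, 2.12, -1.47, 0.13, 0.09] [0.11, 0.41, 2.12, 1.67, -0.13, 3.23] 
yel 40 [-0.1, 0.31, 2.28, 0.19, -0.06, -1.75] [-0.1, 0.31, 2.28, 0.19, -0.06, -1.75] [-0.1, 0.31, 2.28, -2.95, 0.06, 1.39] [-0.1, 0.31, 2.28, 3.33, 0.06, 1.39] 
yel 0 [-0.1, 0.42, 2.24, 0.08, -0.13, -1.64] [-0.1, 0.42, 2.24, 0.08, -0.13, -1.64] [-0.1, 0.42, 2.24, 0.08, -0.13, -1.64] [-0.1, 0.42, 2.24, 3.22, 0.13, 1.5] 
blk 40 [0.11, 0.32, 2.25, 1.33, -0.14, -2.71] [0.11, 0.32, 2.25, 1.33, -0.14, -2.71] [0.11, 0.32, 2.25, -1.81, 0.14, 0.44] [0.11, 0.32, 2.25, 4.47, 0.14, 0.44] 
blk 0 [0.1, 0.43, 2.22, 0.89, -0.16, -2.28] [0.1, 0.43, 2.22, 0.89, -0.16, -2.28] [0.1, 0.43, 2.22, -2.25, 0.16, 0.87] [0.1, 0.43, 2.22, 4.03, 0.16, 0.87]
```

```bash
cat > t25.py <<'E'
from ik import *
dl=np.radians(25);psi=np.radians(-6.8);e=np.array([np.cos(psi),np.sin(psi),0]);up=np.array([0,0,1.])
n=-np.sin(np.radians(35))*e+np.cos(np.radians(35))*up
tz=np.sin(np.radians(35)-dl)*e-np.cos(np.radians(35)-dl)*up
RF=tool(90+np.degrees(psi),tz)
S=dict(red=[651.6,-59.8,57.3],blue=[663,32.3,57.5],yel=[614,-56.3,31.3],blk=[623.4,22,31.3])
E
python3 - <<'E'
from t25 import *
for nm,s in S.items():
    for h in(40,0):
        q,er=ik(np.array(s)+n*(80+36+h)+19*tz,RF,[0,.5,1.8,0,.6,-1.5]);print(nm,h,q.round(2),er.round(5))
x=np.array([-.987,-.159,0]);z=np.sin(dl)*x-np.cos(dl)*up
q,er=ik(np.array([498.9,257.2,136])+19*z,tool(99,z),[.4,.5,1.8,0,1.4,-1.3]);print(q.round(2),er)
p,r=pose();p1=p+r.apply([0,0,-40]);plan([498.9,257.2,230],tool(99),13,p1,r)
E
```

```text
red 40 [-0.11  0.35  1.92 -0.    0.7  -1.56] 0.0
red 0 [-0.11  0.43  1.89 -0.    0.65 -1.56] 0.0
blue 40 [ 0.07  0.36  1.89 -0.05  0.71 -1.35] 0.0
blue 0 [ 0.06  0.44  1.86 -0.05  0.66 -1.35] 0.0
yel 40 [-0.11  0.34  2.02 -0.    0.61 -1.56] 0.0
yel 0 [-0.11  0.43  1.98 -0.    0.56 -1.56] 0.0
blk 40 [ 0.05  0.35  2.   -0.05  0.62 -1.36] 0.0
blk 0 [ 0.05  0.44  1.97 -0.05  0.57 -1.36] 0.0
[ 0.4   0.66  1.58  0.1   1.33 -1.37] 2.346707012740312e-10
N 13 d_m [0.0032, 0.024, -0.0038] |d|mm 24.5 tw [-0.37, 2.49, -1.21] 2.79
```

```bash
python3 -m creep '{"delta_pos":[[0,0,-0.02],[0,0,-0.02],[0.0032,0.024,-0.0038],[0.0032,0.024,-0.0038],[0.0032,0.024,-0.0038],[0.0032,0.024,-0.0038],[0.0032,0.024,-0.0038],[0.0032,0.024,-0.0038],[0.0032,0.024,-0.0038],[0.0032,0.024,-0.0038],[0.0032,0.024,-0.0038],[0.0032,0.024,-0.0038],[0.0032,0.024,-0.0038],[0.0032,0.024,-0.0038],[0.0032,0.024,-0.0038],[0,0,0],[0,0,0],[0,0,0]],"twist":[[0,0,0],[0,0,0],[-0.37,2.49,-1.21],[-0.37,2.49,-1.21],[-0.37,2.49,-1.21],[-0.37,2.49,-1.21],[-0.37,2.49,-1.21],[-0.37,2.49,-1.21],[-0.37,2.49,-1.21],[-0.37,2.49,-1.21],[-0.37,2.49,-1.21],[-0.37,2.49,-1.21],[-0.37,2.49,-1.21],[-0.37,2.49,-1.21],[-0.37,2.49,-1.21],[0,0,0],[0,0,0],[0,0,0]]}'; python3 - <<'E'
from plan import *
p,r=pose();print(p,get_obs()['qpos'].round(2))
plan([498.9,257,230],tool(99),3)
E
```

```text
t: 11.52
ee_pos: [498.4, 257.5, 229.2]
orientation: [0.247, -3.131, -0.001]
ft_force: [-0.3, -1.1, -2.5]
width: 23.7
grasp_force: 30.0
[498.39337227 257.46644128 229.16644609] [ 0.46  0.32  1.77  0.    1.05 -1.27]
N 3 d_m [-0.0001, -0.0002, -0.0003] |d|mm 0.4 tw [0.01, -0.01, 0.0] 0.01
```

```bash
python3 -m creep '{"delta_pos":[[0,0,0.02],[0,0,0.03],[0,0,0.03],[0,0,0.02],[0,0,0.008],[0,0,0.003],[0,0,0.0015],[0,0,0.001],[0,0,0.001],[0,0,0],[0,0,0]],"twist":[[0,0,0],[0,0,0],[0,0,0],[0,0,0],[0,0,0],[0,0,0],[0,0,0],[0,0,0],[0,0,0],[0,0,0],[0,0,0]]}'; python3 -c "
from h import *
print(get_obs()['ee_pos'])"
```

```text
t: 12.43
ee_pos: [498.8, 258.4, 115.7]
orientation: [-0.247, 3.131, 0.001]
ft_force: [-0.5, -0.2, -2.3]
width: 23.6
grasp_force: 30.0
[498.82965681 258.36104363 115.73109423]
```

```bash
python3 -m creep '{"delta_pos":[[0,0,0.0008],[0,0,0.0007],[0,0,0],[0,0,0]],"twist":[[0,0,0],[0,0,0],[0,0,0],[0,0,0]]}' | grep -E 'ee_p|ft'; python3 -m creep '{"delta_pos":[[0,0,0],[0,0,0],[0,0,0],[0,0,0],[0,0,0]],"twist":[[0,0,0],[0,0,0],[0,0,0],[0,0,0],[0,0,0]]}' 0.55; python3 - <<'E'
from plan import *
p,r=pose();print(p)
x=r.as_matrix()[:,0];dl=np.radians(25);z=np.sin(dl)*x-np.cos(dl)*np.array([0,0,1]);
G=np.array([498.8,p[1],136.5]);plan(G+19*z,R.from_rotvec(r.apply([0,dl,0]))*r,4);print(G+19*z)
E
```

```text
ee_pos: [498.7, 258.3, 114.3]
ft_force: [-1.7, -1.0, 5.3]
t: 13.18
ee_pos: [498.4, 258.1, 113.3]
orientation: [0.247, -3.131, 0.0]
ft_force: [0.0, -0.2, 0.1]
width: 48.3
grasp_force: 0.0
[498.35403051 258.12592681 113.30343348]
N 4 d_m [0.0021, -0.0, -0.0012] |d|mm 2.4 tw [-0.0, 6.25, -0.0] 6.25
[490.86956811 256.86693139 119.28428813]
```

```bash
python3 -m creep '{"delta_pos":[[0.0021,0,-0.0012],[0.0021,0,-0.0012],[0.0021,0,-0.0012],[0.0021,0,-0.0012],[0,0,0],[0,0,0],[0,0,0]],"twist":[[0,6.25,0],[0,6.25,0],[0,6.25,0],[0,6.25,0],[0,0,0],[0,0,0],[0,0,0]]}'; python3 - <<'E'
from h import *
import pickle
o=get_obs();P=camera_params('wrist');im,D=get_image('wrist');save('w5',im[100:400,130:450]);pickle.dump((P,im,D,o),open('w5.pkl','wb'))
E
```

```text
t: 13.77
ee_pos: [490.4, 256.7, 118.9]
orientation: [0.213, -2.699, 0.048]
ft_force: [0.1, -0.0, 0.9]
width: 48.6
grasp_force: 0.0
```

View pics/w5.png

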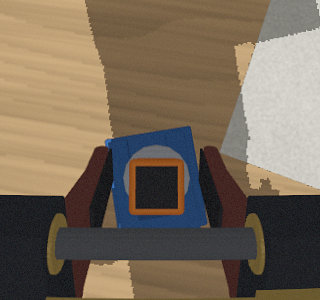

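The crop shows the probe upright in the stand with its top at full-image (287,287), square and centred between the open pads. I'll close on it with the tilted grasp.

```bash
python3 -m creep '{"delta_pos":[[0,0,0],[0,0,0],[0,0,0],[0,0,0],[0,0,0],[0,0,0],[0,0,0]],"twist":[[0,0,0],[0,0,0],[0,0,0],[0,0,0],[0,0,0],[0,0,0],[0,0,0]]}' 0; python3 - <<'E'
from m import *
from plan import *
P,im,D,o=pickle.load(open('w5.pkl','rb'))
h=cv2.cvtColor(im,cv2.COLOR_RGB2HSV).astype(int);m=((h[...,0]<16)&(h[...,1]>180)&(h[...,2]>60)).astype(np.uint8);m[:250]=0;m[320:]=0;m[:,:250]=0;m[:,325:]=0
v,u=np.nonzero(m);rc=cv2.minAreaRect(np.c_[u,v].astype(np.float32));print(rc,onz(P,*rc[0],160.3))
p,r=pose();c=onz(P,*rc[0],160.3);t=np.r_[c[:2],20.3];print('tipT',r.inv().apply(t-p),'axis',r.inv().apply([0,0,1]),p,r.as_matrix().round(3).tolist())
E
```

```text
t: 14.4
ee_pos: [490.9, 257.1, 119.8]
orientation: [0.213, -2.697, 0.047]
ft_force: [-1.2, 0.1, 4.5]
width: 23.9
grasp_force: 30.0
((285.9999694824219, 286.4999694824219), (53.99999237060547, 54.99999237060547), 0.0) [498.90483578 258.94253704 160.3       ]
tipT [-49.54497293   0.59399632  86.69757605] axis [ 4.23190110e-01  7.34327799e-05 -9.06040907e-01] [490.9002077  257.06343356 119.81844938] [[-0.895, -0.157, -0.418], [-0.142, 0.988, -0.066], [0.423, 0.0, -0.906]]
```

```bash
python3 -m creep '{"delta_pos":[[0.0042,0,-0.0091],[0.0127,0,-0.0272],[0.0169,0,-0.0362],[0.0127,0,-0.0272],[0,0,0],[0,0,0]],"twist":[[0,0,0],[0,0,0],[0,0,0],[0,0,0],[0,0,0],[0,0,0]]}'; cat >> t25.py <<'E'
tT=np.array([-49.5,0,86.7])
def tcp(s,h): return np.array(s)+n*h-RF.apply(tT)
def st():
    p,r=pose();o=get_obs();print(p.round(1),'tip',(p+r.apply(tT)).round(1),'q',o['qpos'].round(2),'f',o['ft_force'].round(1),'err deg',np.degrees((r.inv()*RF).as_rotvec()).round(2))
    return p,r
E
python3 - <<'E'
from t25 import *
p,r=st();print('n in tool',RF.inv().apply(n).round(4),'up in tool',RF.inv().apply(up).round(4))
plan(tcp(S['red'],30),RF,14)
print([ (nm,tcp(s,0).round(1)) for nm,s in S.items()])
E
```

```text
t: 14.9
ee_pos: [492.1, 257.3, 231.1]
orientation: [0.213, -2.702, 0.046]
ft_force: [0.8, -1.3, -2.5]
width: 24.3
grasp_force: 30.0
[492.1 257.3 231.1] tip [500.6 258.7 131.7] q [ 0.4   0.52  1.52  0.1   1.52 -1.35] f [ 0.8 -1.3 -2.5] err deg [ -2.03 -34.55  15.93]
n in tool [ 0.4226  0.     -0.9063] up in tool [-0.1736  0.     -0.9848]
N 14 d_m [-0.0059, -0.022, 0.0047] |d|mm 23.3 tw [-0.14, -2.47, 1.14] 2.72
[('red', array([588.2, -52.2, 134.1])), ('blue', array([599.6,  39.9, 134.3])), ('yel', array([550.6, -48.7, 108.1])), ('blk', array([560. ,  29.6, 108.1]))]
```

```bash
python3 -m creep '{"delta_pos":[[-0.0059,-0.022,0.0047],[-0.0059,-0.022,0.0047],[-0.0059,-0.022,0.0047],[-0.0059,-0.022,0.0047],[-0.0059,-0.022,0.0047],[-0.0059,-0.022,0.0047],[-0.0059,-0.022,0.0047],[-0.0059,-0.022,0.0047],[-0.0059,-0.022,0.0047],[-0.0059,-0.022,0.0047],[-0.0059,-0.022,0.0047],[-0.0059,-0.022,0.0047],[-0.0059,-0.022,0.0047],[-0.0059,-0.022,0.0047],[0,0,0],[0,0,0],[0,0,0]],"twist":[[-0.14,-2.47,1.14],[-0.14,-2.47,1.14],[-0.14,-2.47,1.14],[-0.14,-2.47,1.14],[-0.14,-2.47,1.14],[-0.14,-2.47,1.14],[-0.14,-2.47,1.14],[-0.14,-2.47,1.14],[-0.14,-2.47,1.14],[-0.14,-2.47,1.14],[-0.14,-2.47,1.14],[-0.14,-2.47,1.14],[-0.14,-2.47,1.14],[-0.14,-2.47,1.14],[0,0,0],[0,0,0],[0,0,0]]}' | grep t:; python3 - <<'E'
from t25 import *
from m import blobs,C
p,r=st()
P=camera_params('wrist');im,D=get_image('wrist');save('w6',im[80:380,100:500]);pickle.dump((P,im,D,get_obs()),open('w6.pkl','wb'))
for c in('red','blue','yellow','black'):
    for q,a in blobs(im,C[c],60)[0]:
        X=dep(P,D,*q)
        if 590<X[0]<690 and -80<X[1]<50 and 20<X[2]<75: print(c,q,a,X.round(1))
print('n off',np.round(((p+r.apply(tT)-S['red'])@n),1));plan(tcp(S['red'],8),RF,4)
T=np.linalg.inv(P['extrinsics']);K=np.array(P['camera_matrix']);c=T@np.r_[p+r.apply(tT),1];s=c[:2]/c[2];s*=1+P['k1']*(s@s);print('tip px',s*K[0,0]+K[:2,2])
E
```

```text
t: 16.32
[569.3 -49.7 156.6] tip [632.1 -57.5  79.4] q [-0.11  0.37  1.91 -0.01  0.69 -1.55] f [-0.4  0.7 -1.8] err deg [-0.18 -0.36  0.01]
blue [382.6 273.1] 311 [662.9  32.9  58.8]
yellow [283.9 224.9] 233 [614.1 -56.2  32.4]
black [366.1 225.1] 225 [623.7  23.   32.4]
n off 29.4
N 4 d_m [-0.0028, -0.0002, 0.0046] |d|mm 5.4 tw [-0.04, -0.08, 0.01] 0.09
tip px [284.57833224 269.81020711]
```

View pics/w6.png

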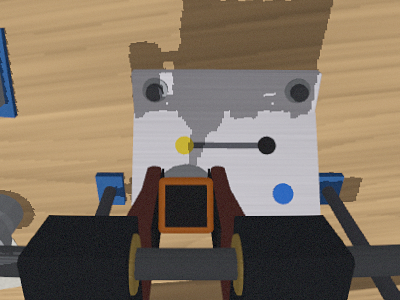

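The crop shows the probe end-on, with its top square at full-image (286,285) hiding the tip and the red spot. Yellow, black and blue fall where I measured them.

```bash
python3 -m creep '{"delta_pos":[[-0.0028,-0.0002,0.0046],[-0.0028,-0.0002,0.0046],[-0.0028,-0.0002,0.0046],[-0.0028,-0.0002,0.0046],[0,0,0],[0,0,0],[0,0,0]],"twist":[[-0.04,-0.08,0],[-0.04,-0.08,0],[-0.04,-0.08,0],[-0.04,-0.08,0],[0,0,0],[0,0,0],[0,0,0]]}' | grep t:; python3 - <<'E'
from t25 import *
p,r=st();print('n off',((p+r.apply(tT)-S['red'])@n));plan(tcp(S['red'],2),RF,6)
E
```

```text
t: 16.95
[584.1 -52.5 141.4] tip [647.6 -60.1  64.7] q [-0.11  0.41  1.9  -0.    0.66 -1.56] f [-0.5 -0.2 -1.3] err deg [-0.02  0.1   0.02]
n off 8.308817974194998
N 6 d_m [-0.0003, 0.0001, 0.001] |d|mm 1.1 tw [-0.0, 0.02, 0.0] 0.02
```

```bash
python3 -m creep '{"delta_pos":[[-0.0003,0,0.001],[-0.0003,0,0.001],[-0.0003,0,0.001],[-0.0003,0,0.001],[-0.0003,0,0.001],[-0.0003,0,0.001],[-0.00023,0,0.0005],[-0.00023,0,0.0005],[-0.00023,0,0.0005],[-0.00023,0,0.0005],[-0.00023,0,0.0005],[-0.00023,0,0.0005],[-0.00023,0,0.0005],[-0.00023,0,0.0005],[-0.00023,0,0.0005],[-0.00023,0,0.0005],[0,0,0],[0,0,0]],"twist":[[0,0,0],[0,0,0],[0,0,0],[0,0,0],[0,0,0],[0,0,0],[0,0,0],[0,0,0],[0,0,0],[0,0,0],[0,0,0],[0,0,0],[0,0,0],[0,0,0],[0,0,0],[0,0,0],[0,0,0],[0,0,0]]}' | egrep 't:|ft'; for i in 1 2 3; do python3 -m creep '{"delta_pos":[[0,0,0],[0,0,0]],"twist":[[0,0,0],[0,0,0]]}' | egrep 'ft_f'; done; python3 - <<'E'
from t25 import *
p,r=st();print('n off',((p+r.apply(tT)-S['red'])@n))
E
```

```text
t: 18.45
ft_force: [-1.7, 0.9, 0.3]
ft_force: [-1.4, 0.7, 0.5]
ft_force: [-1.0, 0.1, -0.3]
ft_force: [-0.4, 0.6, -0.3]
[590.1 -53.3 131.4] tip [653.6 -60.9  54.8] q [-0.11  0.43  1.89 -0.    0.64 -1.56] f [-0.4  0.6 -0.3] err deg [-0.02  0.12  0.02]
n off -3.3261467431423064
```

```bash
python3 - <<'E'
from t25 import *
p,r=st();p1=p+r.apply(np.array([.4226,0,-.9063])*47);plan(tcp(S['blue'],43),RF,5,p1,r);plan(tcp(S['blue'],8),RF,3,tcp(S['blue'],43),RF)
E
```

```text
[590.1 -53.3 131.4] tip [653.6 -60.9  54.8] q [-0.11  0.43  1.89 -0.    0.64 -1.56] f [-0.4  0.6 -0.3] err deg [-0.02  0.12  0.02]
N 5 d_m [-0.0001, 0.0187, 0.0001] |d|mm 18.7 tw [-0.0, 0.02, 0.0] 0.03
N 3 d_m [-0.0049, -0.0, 0.0106] |d|mm 11.7 tw [0.0, 0.0, 0.0] 0.0
```

```bash
python3 -m creep '{"delta_pos":[[0.00046,0,-0.001],[0.00046,0,-0.001],[0.00046,0,-0.001],[0.00046,0,-0.001],[0.00046,0,-0.001],[0.0042,0,-0.0091],[0.0068,0,-0.0145],[0.0066,0,-0.014],[-0.0001,0.0187,0.0001],[-0.0001,0.0187,0.0001],[-0.0001,0.0187,0.0001],[-0.0001,0.0187,0.0001],[-0.0001,0.0187,0.0001],[0,0,0],[-0.0049,0,0.0106],[-0.0049,0,0.0106],[-0.0049,0,0.0106],[0,0,0],[0,0,0],[0,0,0]],"twist":[[0,0,0],[0,0,0],[0,0,0],[0,0,0],[0,0,0],[0,0,0],[0,0,0],[0,0,0],[0,0,0],[0,0,0],[0,0,0],[0,0,0],[0,0,0],[0,0,0],[0,0,0],[0,0,0],[0,0,0],[0,0,0],[0,0,0],[0,0,0]]}' | grep t:; python3 - <<'E'
from t25 import *
p,r=st();print('n off',((p+r.apply(tT)-S['blue'])@n));plan(tcp(S['blue'],2),RF,6)
E
```

```text
t: 20.62
[594.5  39.7 140.1] tip [658.   32.   63.4] q [ 0.06  0.43  1.87 -0.05  0.67 -1.35] f [-0.1 -0.3 -1.5] err deg [-0.04  0.05 -0.04]
n off 7.66279871830235
N 6 d_m [-0.0005, 0.0001, 0.0008] |d|mm 1.0 tw [-0.01, 0.01, -0.01] 0.01
```

```bash
python3 -m creep '{"delta_pos":[[-0.0005,0.0001,0.0008],[-0.0005,0.0001,0.0008],[-0.0005,0.0001,0.0008],[-0.0005,0,0.0008],[-0.0005,0,0.0008],[-0.0005,0,0.0008],[-0.00023,0,0.0005],[-0.00023,0,0.0005],[-0.00023,0,0.0005],[-0.00023,0,0.0005],[-0.00023,0,0.0005],[-0.00023,0,0.0005],[-0.00023,0,0.0005],[-0.00023,0,0.0005],[-0.00023,0,0.0005],[-0.00023,0,0.0005],[0,0,0],[0,0,0]],"twist":[[0,0,0],[0,0,0],[0,0,0],[0,0,0],[0,0,0],[0,0,0],[0,0,0],[0,0,0],[0,0,0],[0,0,0],[0,0,0],[0,0,0],[0,0,0],[0,0,0],[0,0,0],[0,0,0],[0,0,0],[0,0,0]]}' | egrep 't:|ft'; for i in 1 2 3; do python3 -m creep '{"delta_pos":[[0,0,0],[0,0,0]],"twist":[[0,0,0],[0,0,0]]}' | egrep 'ft_f'; done; python3 - <<'E'
from t25 import *
p,r=st();print('n off',((p+r.apply(tT)-S['blue'])@n))
E
```

```text
t: 22.12
ft_force: [-1.4, -0.2, 0.3]
ft_force: [-1.3, 0.6, 0.7]
ft_force: [-1.4, 0.4, -0.4]
ft_force: [-2.5, 0.7, 0.6]
[601.7  39.8 132. ] tip [665.2  32.2  55.3] q [ 0.06  0.45  1.86 -0.05  0.66 -1.35] f [-2.5  0.7  0.6] err deg [-0.02  0.12  0.01]
n off -3.060588763924159
```

```bash
python3 - <<'E'
from t25 import *
for f in('w5','w6'):
    P,im,D,o=pickle.load(open(f+'.pkl','rb'));p=np.array(o['ee_pos']);r=R.from_rotvec(o['orientation'])
    h=cv2.cvtColor(im,cv2.COLOR_RGB2HSV).astype(int);m=((h[...,0]<16)&(h[...,1]>180)&(h[...,2]>60)).astype(np.uint8);m[:255]=0;m[320:]=0;m[:,:250]=0;m[:,325:]=0
    v,u=np.nonzero(m);(c,wh,an)=cv2.minAreaRect(np.c_[u,v].astype(np.float32))
    X=np.array([(lambda q:q[0]+q[1]*D[b,a])(ray(P,a,b)) for b in range(int(c[1])-18,int(c[1])+19) for a in range(int(c[0])-18,int(c[0])+19) if D[b,a]>0])
    g=X.mean(0);w=np.linalg.svd(X-g,full_matrices=False)[2][2];w*=np.sign(w[2])
    print(f,c,wh,an,'normal tool',r.inv().apply(w).round(4),'world',w.round(4),'centre tool',r.inv().apply(g-p).round(1))
print(n.round(4))
p,r=st();p1=p+r.apply(np.array([.4226,0,-.9063])*44);plan(tcp(S['yel'],41),RF,6,p1,r);plan(tcp(S['yel'],8),RF,3,tcp(S['yel'],41),RF)
E
```

```text
w5 (285.9999694824219, 286.4999694824219) (53.99999237060547, 54.99999237060547) 0.0 normal tool [ 0.413  -0.001  -0.9107] world [0.0097 0.0011 1.    ] centre tool [ 10.4   0.4 -42.1]
w6 (285.5, 285.0) (54.0, 55.0) 90.0 normal tool [ 0.4263  0.0064 -0.9046] world [-0.5675  0.0765  0.8198] centre tool [ 10.5   0.2 -40.8]
[-0.5695  0.0679  0.8192]
[601.7  39.8 132. ] tip [665.2  32.2  55.3] q [ 0.06  0.45  1.86 -0.05  0.66 -1.35] f [-2.5  0.7  0.6] err deg [-0.02  0.12  0.01]
N 6 d_m [0.0071, -0.0157, 0.0032] |d|mm 17.5 tw [-0.0, 0.02, 0.0] 0.02
N 3 d_m [-0.0046, -0.0, 0.01] |d|mm 11.0 tw [0.0, 0.0, 0.0] 0.0
```

```bash
python3 -m creep '{"delta_pos":[[0.00046,0,-0.001],[0.00046,0,-0.001],[0.00046,0,-0.001],[0.00046,0,-0.001],[0.00046,0,-0.001],[0.0042,0,-0.0091],[0.0061,0,-0.013],[0.0059,0,-0.0128],[0.0071,-0.0157,0.0032],[0.0071,-0.0157,0.0032],[0.0071,-0.0157,0.0032],[0.0071,-0.0157,0.0032],[0.0071,-0.0157,0.0032],[0.0071,-0.0157,0.0032],[-0.0046,0,0.01],[-0.0046,0,0.01],[-0.0046,0,0.01],[0,0,0],[0,0,0],[0,0,0]],"twist":[[0,0,0],[0,0,0],[0,0,0],[0,0,0],[0,0,0],[0,0,0],[0,0,0],[0,0,0],[0,0,0],[0,0,0],[0,0,0],[0,0,0],[0,0,0],[0,0,0],[0,0,0],[0,0,0],[0,0,0],[0,0,0],[0,0,0],[0,0,0]]}' | grep t:; python3 - <<'E'
from t25 import *
p,r=st();print('n off',((p+r.apply(tT)-S['yel'])@n));plan(tcp(S['yel'],2),RF,6)
# plane consistency of the four points
c=np.array([639.4,-15,44.75])
for k,s in S.items():print(k,((np.array(s)-c)@n).round(2))
E
```

```text
t: 24.28
[546.1 -47.9 114.3] tip [609.6 -55.4  37.6] q [-0.11  0.41  1.99 -0.    0.57 -1.56] f [-0.2  0.1 -2.3] err deg [-0.01  0.09  0.06]
n off 7.75436287900609
N 6 d_m [-0.0004, -0.0001, 0.0009] |d|mm 1.0 tw [-0.0, 0.02, 0.01] 0.02
red 0.29
blue 0.22
yel 0.64
blk 0.61
```

```bash
python3 -m creep '{"delta_pos":[[-0.0004,-0.0001,0.0009],[-0.0004,-0.0001,0.0009],[-0.0004,-0.0001,0.0009],[-0.0004,-0.0001,0.0009],[-0.0004,-0.0001,0.0009],[-0.0004,-0.0001,0.0009],[-0.00023,0,0.0005],[-0.00023,0,0.0005],[-0.00023,0,0.0005],[-0.00023,0,0.0005],[-0.00023,0,0.0005],[-0.00023,0,0.0005],[-0.00023,0,0.0005],[-0.00023,0,0.0005],[-0.00023,0,0.0005],[-0.00023,0,0.0005],[-0.00023,0,0.0005],[0,0,0],[0,0,0]],"twist":[[0,0,0],[0,0,0],[0,0,0],[0,0,0],[0,0,0],[0,0,0],[0,0,0],[0,0,0],[0,0,0],[0,0,0],[0,0,0],[0,0,0],[0,0,0],[0,0,0],[0,0,0],[0,0,0],[0,0,0],[0,0,0],[0,0,0]]}' | egrep 't:|ft'; for i in 1 2 3 ; do python3 -m creep '{"delta_pos":[[0,0,0],[0,0,0]],"twist":[[0,0,0],[0,0,0]]}' | egrep 'ft_f'; done; python3 - <<'E'
from t25 import *
p,r=st();t=p+r.apply(tT);print('n off',((t-S['yel'])@n),'slope,seam off',RF.inv().apply(t-S['yel'])[:2])
plan(tcp(S['blk'],(t-S['yel'])@n),RF,80)
E
```

```text
t: 25.87
ft_force: [-1.4, 0.8, 0.8]
ft_force: [-1.0, 1.1, -0.4]
ft_force: [-1.3, 0.2, -0.4]
ft_force: [-2.7, -0.3, 0.2]
[552.6 -49.8 104.7] tip [616.1 -57.4  28. ] q [-0.11  0.43  1.98 -0.    0.55 -1.56] f [-2.7 -0.3  0.2] err deg [-0.02  0.12  0.02]
n off -3.9757749626152155 slope,seam off [-1.66751206 -0.87416961]
N 80 d_m [-0.0, 0.001, -0.0] |d|mm 1.0 tw [-0.0, 0.0, 0.0] 0.0
```

```bash
python3 -m creep '{"delta_pos":[[0,0.0005,0],[0,0.001,0],[0,0.001,0],[0,0.001,0],[0,0.001,0],[0,0.001,0],[0,0.001,0],[0,0.001,0],[0,0.001,0],[0,0.001,0],[0,0.001,0],[0,0.001,0],[0,0.001,0],[0,0.001,0],[0,0.001,0],[0,0.001,0],[0,0.001,0],[0,0.001,0],[0,0.001,0],[0,0.001,0]],"twist":[[0,0,0],[0,0,0],[0,0,0],[0,0,0],[0,0,0],[0,0,0],[0,0,0],[0,0,0],[0,0,0],[0,0,0],[0,0,0],[0,0,0],[0,0,0],[0,0,0],[0,0,0],[0,0,0],[0,0,0],[0,0,0],[0,0,0],[0,0,0]]}' | egrep 't:|ft'; cat > s.py <<'E'
from t25 import *
p,r=st();t=p+r.apply(tT)-S['yel'];s=np.array(S['blk'])-S['yel'];L=np.linalg.norm(s);s/=L
print('n',(t@n).round(2),'along',(t@s).round(2),'of',L.round(1),'upslope',(t@np.cross(s,n)).round(2))
E
python3 s.py
```

```text
t: 28.03
ft_force: [-1.6, -1.2, 0.2]
[555.  -30.4 104.7] tip [618.5 -38.   28. ] q [-0.07  0.43  1.98 -0.02  0.55 -1.51] f [-1.6 -1.2  0.2] err deg [-0.02  0.13  0.01]
n -3.99 along 18.71 of 78.9 upslope -0.02
```

Depth and line both hold, so I'll continue along the seam.

```bash
python3 -m creep '{"delta_pos":[[0,0.001,0],[0,0.001,0],[0,0.001,0],[0,0.001,0],[0,0.001,0],[0,0.001,0],[0,0.001,0],[0,0.001,0],[0,0.001,0],[0,0.001,0],[0,0.001,0],[0,0.001,0],[0,0.001,0],[0,0.001,0],[0,0.001,0],[0,0.001,0],[0,0.001,0],[0,0.001,0],[0,0.001,0],[0,0.001,0]],"twist":[[0,0,0],[0,0,0],[0,0,0],[0,0,0],[0,0,0],[0,0,0],[0,0,0],[0,0,0],[0,0,0],[0,0,0],[0,0,0],[0,0,0],[0,0,0],[0,0,0],[0,0,0],[0,0,0],[0,0,0],[0,0,0],[0,0,0],[0,0,0]]}' | egrep 't:|ft'; python3 s.py;  python3 -m creep '{"delta_pos":[[0,0.001,0],[0,0.001,0],[0,0.001,0],[0,0.001,0],[0,0.001,0],[0,0.001,0],[0,0.001,0],[0,0.001,0],[0,0.001,0],[0,0.001,0],[0,0.001,0],[0,0.001,0],[0,0.001,0],[0,0.001,0],[0,0.001,0],[0,0.001,0],[0,0.001,0],[0,0.001,0],[0,0.001,0],[0,0.001,0]],"twist":[[0,0,0],[0,0,0],[0,0,0],[0,0,0],[0,0,0],[0,0,0],[0,0,0],[0,0,0],[0,0,0],[0,0,0],[0,0,0],[0,0,0],[0,0,0],[0,0,0],[0,0,0],[0,0,0],[0,0,0],[0,0,0],[0,0,0],[0,0,0]]}' | egrep 't:|ft'; python3 s.py
```

```text
t: 29.7
ft_force: [-1.7, -1.8, -0.4]
[557.3 -10.5 104.7] tip [620.8 -18.1  28. ] q [-0.03  0.44  1.98 -0.03  0.55 -1.46] f [-1.7 -1.8 -0.4] err deg [-0.02  0.13  0.02]
n -3.99 along 38.75 of 78.9 upslope -0.05
t: 31.37
ft_force: [-2.7, -0.8, -1.0]
[559.7   9.3 104.6] tip [623.2   1.8  28. ] q [ 0.01  0.44  1.97 -0.04  0.56 -1.41] f [-2.7 -0.8 -1. ] err deg [-0.02  0.12  0.02]
n -3.99 along 58.74 of 78.9 upslope -0.09
```

```bash
python3 -m creep '{"delta_pos":[[0,0.001,0],[0,0.001,0],[0,0.001,0],[0,0.001,0],[0,0.001,0],[0,0.001,0],[0,0.001,0],[0,0.001,0],[0,0.001,0],[0,0.001,0],[0,0.001,0],[0,0.001,0],[0,0.001,0],[0,0.001,0],[0,0.001,0],[0,0.001,0],[0,0.001,0],[0,0.001,0],[0,0.001,0],[0,0.001,0]],"twist":[[0,0,0],[0,0,0],[0,0,0],[0,0,0],[0,0,0],[0,0,0],[0,0,0],[0,0,0],[0,0,0],[0,0,0],[0,0,0],[0,0,0],[0,0,0],[0,0,0],[0,0,0],[0,0,0],[0,0,0],[0,0,0],[0,0,0],[0,0,0]]}' | egrep 't:|ft'; python3 -m creep '{"delta_pos":[[0,0.0005,0],[0,0,0],[0,0,0],[0,0,0]],"twist":[[0,0,0],[0,0,0],[0,0,0],[0,0,0]]}' | grep ft; python3 s.py
python3 - <<'E'
from t25 import *
p,r=pose();a=np.array([.4226,0,-.9063]);p1=p+r.apply(a*54)
# stand pose: probe upright, tool y 99, tip over seat with flange at z 100.3
x=np.array([-.9877,-.1564,0]);z=np.sin(dl)*x-np.cos(dl)*up;RS=tool(99,z)
for zf in(210,100.3):
    tgt=np.array([498.9,257.3,zf-80])-RS.apply(tT);print(zf,tgt)
tgt=np.array([498.9,257.3,130])-RS.apply(tT);plan(tgt,RS,12,p1,r);print('down in tool',RS.inv().apply(-up))
E
```

```text
t: 33.03
ft_force: [-2.1, -1.5, 0.8]
ft_force: [-2.4, 0.2, -0.9]
[562.1  29.7 104.6] tip [625.6  22.2  28. ] q [ 0.05  0.44  1.96 -0.06  0.56 -1.36] f [-2.4  0.2 -0.9] err deg [-0.01  0.13  0.01]
n -4.0 along 79.3 of 78.9 upslope -0.1
210 [490.78042093 256.01265452 229.49650837]
100.3 [490.78042093 256.01265452 119.79650837]
N 12 d_m [0.004, 0.0184, -0.0067] |d|mm 20.0 tw [0.17, 2.91, -1.33] 3.2
down in tool [-4.22620388e-01 -1.37369283e-05  9.06306796e-01]
```

```bash
python3 -m creep '{"delta_pos":[[0.00046,0,-0.001],[0.00046,0,-0.001],[0.00046,0,-0.001],[0.00046,0,-0.001],[0.00046,0,-0.001],[0.0042,0,-0.0091],[0.0076,0,-0.0163],[0.0087,0,-0.0186],[0.004,0.0184,-0.0067],[0.004,0.0184,-0.0067],[0.004,0.0184,-0.0067],[0.004,0.0184,-0.0067],[0.004,0.0184,-0.0067],[0.004,0.0184,-0.0067],[0.004,0.0184,-0.0067],[0.004,0.0184,-0.0067],[0.004,0.0184,-0.0067],[0.004,0.0184,-0.0067],[0.004,0.0184,-0.0067],[0.004,0.0184,-0.0067]],"twist":[[0,0,0],[0,0,0],[0,0,0],[0,0,0],[0,0,0],[0,0,0],[0,0,0],[0,0,0],[0.17,2.91,-1.33],[0.17,2.91,-1.33],[0.17,2.91,-1.33],[0.17,2.91,-1.33],[0.17,2.91,-1.33],[0.17,2.91,-1.33],[0.17,2.91,-1.33],[0.17,2.91,-1.33],[0.17,2.91,-1.33],[0.17,2.91,-1.33],[0.17,2.91,-1.33],[0.17,2.91,-1.33]]}' | grep t:; python3 -m creep '{"delta_pos":[[0,0,0],[0,0,0],[0,0,0]],"twist":[[0,0,0],[0,0,0],[0,0,0]]}' | grep t:
cat > r.py <<'E'
from t25 import *
x=np.array([-.9877,-.1564,0]);z=np.sin(dl)*x-np.cos(dl)*up;RS=tool(99,z)
p,r=pose();t=p+r.apply(tT);print(p.round(1),'flange',(t+r.apply([.4226*80,0,-.9063*80])).round(1),'tip',t.round(1),'err',np.degrees((r.inv()*RS).as_rotvec()).round(2),get_obs()['ft_force'].round(1))
plan(np.array([498.9,257.3,26])-RS.apply(tT),RS,5)
E
python3 r.py
```

```text
t: 35.03
t: 35.28
[490.5 254.9 229.3] flange [498.6 256.2 209.8] tip [498.7 256.1 129.8] err [-0.03  0.02  0.04] [ 0.2  0.1 -2.5]
N 5 d_m [-0.0088, 0.0002, 0.0188] |d|mm 20.8 tw [-0.01, 0.0, 0.01] 0.01
```

```bash
python3 -m creep '{"delta_pos":[[-0.0088,0.0002,0.0188],[-0.0088,0.0002,0.0188],[-0.0088,0.0002,0.0188],[-0.0088,0.0002,0.0188],[-0.0088,0.0002,0.0188],[0,0,0],[0,0,0]],"twist":[[0,0,0],[0,0,0],[0,0,0],[0,0,0],[0,0,0],[0,0,0],[0,0,0]]}' | grep t:;python3 r.py; python3 -m creep '{"delta_pos":[[-0.0006,0,0.0013],[-0.0006,0,0.0013],[-0.0004,0,0.0009],[0,0,0],[0,0,0]],"twist":[[0,0,0],[0,0,0],[0,0,0],[0,0,0],[0,0,0]]}' | grep ft; python3 r.py
```

```text
t: 35.87
[489.9 255.3 125.3] flange [498.  256.6 105.7] tip [497.8 256.6  25.7] err [-0.02 -0.14 -0.01] [ 0.4  0.2 -2.4]
N 5 d_m [-0.0002, 0.0001, -0.0001] |d|mm 0.2 tw [-0.0, -0.03, -0.0] 0.03
ft_force: [0.1, 0.4, -2.9]
[491.  256.6 122.3] flange [499.1 257.9 102.8] tip [499.1 257.9  22.8] err [0.01 0.03 0.06] [ 0.1  0.4 -2.9]
N 5 d_m [0.0003, -0.0001, -0.0006] |d|mm 0.6 tw [0.0, 0.01, 0.01] 0.01
```

```bash
python3 -m creep '{"delta_pos":[[-0.0004,0,0.0009],[-0.0004,0,0.0009],[0,0,0],[0,0,0]],"twist":[[0,0,0],[0,0,0],[0,0,0],[0,0,0]]}' | egrep 'ft|ee'; python3 -m creep '{"delta_pos":[[-0.0002,0,0.0005],[0,0,0],[0,0,0]],"twist":[[0,0,0],[0,0,0],[0,0,0]]}' | egrep 'ft|ee'
```

```text
ee_pos: [490.8, 256.5, 119.8]
ft_force: [0.0, 0.2, -1.1]
ee_pos: [490.8, 256.5, 119.8]
ft_force: [0.8, 0.1, 5.5]
```

```bash
python3 -m creep '{"delta_pos":[[0,0,0],[0,0,0],[0,0,0],[0,0,0],[0,0,0],[0,0,0]],"twist":[[0,0,0],[0,0,0],[0,0,0],[0,0,0],[0,0,0],[0,0,0]]}' 0.6 | egrep 'ft|wid';  python3 -m creep '{"delta_pos":[[0,0,-0.005],[0,0,-0.01],[0,0,-0.02],[0,0,-0.03],[0,0,-0.03],[0,0,-0.03],[0,0,-0.01],[0,0,0],[0,0,0],[0,0,0]],"twist":[[0,0,0],[0,0,0],[0,0,0],[0,0,0],[0,0,0],[0,0,0],[0,0,0],[0,0,0],[0,0,0],[0,0,0]]}'; python3 - <<'E'
from t25 import *
from m import blobs,C
pk=pickle.load(open('v0.pkl','rb'))
for nme in('top','scene','wrist'):
    P=camera_params(nme);im,D=get_image(nme)
    X=[]
    for v in range(0,420):
        for u in range(0,560):
            if D[v,u]>0:
                o,d=ray(P,u,v);q=o+d*D[v,u]
                if abs(q[0]-499)<45 and abs(q[1]-257)<45 and q[2]>90:X.append(q)
    X=np.array(X)
    if len(X)==0: print(nme,'none');continue
    t=X[(X[:,2]>155)&(X[:,2]<166)];f=X[(X[:,2]>103.5)&(X[:,2]<108.5)];print(nme,len(t),t.mean(0).round(1) if len(t) else '',t[:,2].std().round(2) if len(t) else '','flange',len(f),'max z',X[:,2].max().round(1))
    if nme!='wrist':
        P0,i0,D0=pk[nme];d=np.abs(im.astype(int)-i0).max(2)
        for nm,p in(('bin',[722,268,30]),('hb',[385,-80,100]),('ha',[690,-278,100]),('lamp',[690,-18,255])):
            T=np.linalg.inv(P['extrinsics']);K=np.array(P['camera_matrix']);c=T@np.r_[p,1];s=c[:2]/c[2]*K[0,0]+K[:2,2];u,v=s.round().astype(int)
            print(nm,(u,v),d[max(v-14,0):v+14,max(u-14,0):u+14].mean().round(1))
E
```

```text
ft_force: [-0.6, 0.0, -0.7]
width: 52.7
t: 38.2
ee_pos: [545.6, 264.9, 239.9]
orientation: [0.213, -2.694, 0.048]
ft_force: [-0.1, -0.8, -0.0]
width: 53.0
grasp_force: 0.0
top 103 [498.2 256.4 159.8] 2.06 flange 70 max z 675.6
bin (np.int64(138), np.int64(143)) 20.0
hb (np.int64(264), np.int64(264)) 10.3
ha (np.int64(337), np.int64(146)) 9.7
lamp (np.int64(233), np.int64(133)) 11.7
scene 175 [496.7 258.4 159.7] 1.68 flange 88 max z 702.6
bin (np.int64(140), np.int64(328)) 77.9
hb (np.int64(341), np.int64(227)) 34.9
ha (np.int64(249), np.int64(125)) 28.9
lamp (np.int64(194), np.int64(171)) 31.4
wrist 830 [499.4 258.6 161. ] 1.11 flange 410 max z 275.0
```

The probe's top is back at z of about 160 mm over the seat in all three views. The arm is clear of it, so I'm handing in.

```bash
python3 -c "
from workcell import *
print(close_job())"
```

```text
the job is handed in; nothing more can be done
None
```

The job is handed in at about 38 s: green was zeroed, red and blue touched, the seam drawn from yellow to black under steady pressure, and the probe hung upright in its stand and let go; after green I put the probe back once to re-grip it at a tilt, because the straight grip could not be held square to the sloping face.

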